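# Sort the reagent containers into their trays

## Task

Clear the five small reagent containers off the bench into their trays: the two blue-capped vials go in the blue tray, one in each bay, the yellow-capped bottle in either bay of the yellow tray, and the two amber dropper bottles in the grey tray, one in each bay. Each must stand upright on the floor of its bay; set them down rather than drop them, and do not tip any over. Leave the petri dish and the white bottle where they stand.

Things in the scene. Friction and masses are not known exactly. Their poses are not given: they have to be found in the camera images.
- vial_1: small clear glass vial with a blue screw cap, standing upright, 54 mm high; body 27 mm across, cap 24 mm across from 40 mm to 54 mm up. Light (20 to 40 g). Origin: centre of the underside, z up the axis; it is round, so its yaw means nothing. One of two alike. Belongs in the blue tray.
- vial_2: small clear glass vial with a blue screw cap, standing upright, 54 mm high; body 27 mm across, cap 24 mm across from 40 mm to 54 mm up. Light (20 to 40 g). Origin: centre of the underside, z up the axis; it is round, so its yaw means nothing. One of two alike. Belongs in the blue tray.
- bottle_yellow: small white-labelled reagent bottle with a yellow-orange screw cap, standing upright, 59 mm high; 31 mm across, body and cap alike (cap from 40 mm up). Weighs 30 to 65 g. Origin: centre of the underside, z up the axis; round, yaw means nothing. Belongs in the yellow tray.
- dropper_black: amber dropper bottle with a black rubber bulb on top, standing upright, 96 mm high overall: glass body 28 mm across up to 56 mm, black collar 19 mm across from 54 to 66 mm, bulb 12 mm across from 66 to 96 mm (rigid here). Weighs 35 to 70 g. Origin: centre of the underside, z up the axis; round, yaw means nothing. Belongs in the grey tray.
- dropper_red: amber dropper bottle with a red rubber bulb on top, standing upright, 96 mm high overall: glass body 28 mm across up to 56 mm, black collar 19 mm across from 54 to 66 mm, bulb 12 mm across from 66 to 96 mm (rigid here). Weighs 35 to 70 g. Origin: centre of the underside, z up the axis; round, yaw means nothing. Belongs in the grey tray.
- tray_blue: Blue reagent tray, fixed, 116 x 60 mm, 18 mm high, walls and floor 4 mm. A 4 mm cross wall, rim-high, parts it into two bays 52 x 52 mm inside. Origin: centre of the underside; x along its length, y across, z up. Bay centres at x = -28 and +28 mm, y = 0, floor 4 mm up. Blank label card on the -x end. For the two blue-capped vials, one in each bay.
- tray_yellow: Yellow reagent tray, fixed, 116 x 60 mm, 18 mm high, walls and floor 4 mm. A 4 mm cross wall, rim-high, parts it into two bays 52 x 52 mm inside. Origin: centre of the underside; x along its length, y across, z up. Bay centres at x = -28 and +28 mm, y = 0, floor 4 mm up. Blank label card on the -x end. For the yellow-capped bottle, in either bay.
- tray_grey: Grey reagent tray, fixed, 116 x 60 mm, 18 mm high, walls and floor 4 mm. A 4 mm cross wall, rim-high, parts it into two bays 52 x 52 mm inside. Origin: centre of the underside; x along its length, y across, z up. Bay centres at x = -28 and +28 mm, y = 0, floor 4 mm up. Blank label card on the -x end. For the two dropper bottles, one in each bay.
- petri: open round petri dish with bits of green leaf, 60 mm across, 14 mm high, loose, standing among the bottles: leave it where it is. Origin: centre of the underside.
- white_bottle: white plastic bottle with a screw cap, 52 mm across, 100 mm high, loose, standing behind the work: leave it where it is. Origin: centre of the underside.

How it is judged:
By the outcome, as a careful person would: the job done as asked, in the order asked, and still so for the second after the job is handed in, with the robot touching nothing.
It also fails if it takes over 112 s, if anything falls off the work surface, if the arm or the gripper's body presses on something with over 40 N, if the wrist force passes 120 N, or if a joint passes its speed limit or range.

## Robot

A 6-joint arm with a two-finger parallel gripper is mounted at the origin on a cart in front of the work surface, level with it; the furniture and walls round the work are solid. World frame = base frame: x ahead of the robot, y to its left, z up, the work surface at z = 0. Lengths are in mm, angles in rad, forces in N, time in s.
With the tool pointing down it reaches from about 250 to 775 mm from the base axis. Payload 8.9 kg.
Tool frame: the origin (TCP) lies on the centre line of the jaws, within the pads' length; the fingertips stand 25 mm ahead of it and the grasp point (between the pads) lies 6 mm ahead of it (arm.tcp_to_tips is the distance from the TCP to the fingertips, in mm); z points along the fingers, y is the line along which they close (so a half turn about z gives the same grasp; the last joint's range is limited). The gripper opens to 85 mm and grips with 20 to 120 N. Pads are 22 mm wide; open, the fingers measure 114 mm over their backs; the gripper's body (76 mm by 85 mm) begins 54 mm behind the grasp point. The pads swing forward as they close: fully open they stand 13 mm farther back than shut.
Start: joints at [-1.354, 0.291, -0.153, 1.127, 0, 1.431], TCP at [182.88, -492.116, 256.305] pointing down, gripper open.
Joint ranges: [-2.52, 2.52], [-0.91, 1.74], [-1.3, 1.37], [-1.96, 2.02], [-1.52, 1.47], [-3.14, 3.14]. Speed limits (rad/s): [2.22, 2.22, 2.79, 3.14, 3.14, 3.14].

## Interface

Orientations are given as a 3x3 rotation matrix whose columns are the frame's x, y, z axes.
In Python, from bench import arm gives the robot as it stands. The module is installed in compiled form; this text tells all that it offers.
- The arm moves only by the tool apply_moves, never from a script. Its argument "plan" is text: rows parted by semicolons, each of 7 numbers parted by spaces: the shift along the tool's x, y, z in m, then the turn, a rotation vector about the tool's x, y, z in degrees, then the closure, from -1 (fully open) to 1 (shut). A call has 1 to 12 rows; each row shifts and turns the commanded pose from where the row before left it, along the tool's axes as they then stand; what a row does not reach is not made up. A row lasts 1/8 s, in which the tool goes at most 62.5 mm and 10.7 degrees, less where a joint would pass 70% of its speed; a pose out of reach is approached as far as the arm can. A call is refused whole if a number of a shift passes 0.0625 or a number of a turn 10.7, either way. A call with a gripper value outside its range is refused whole. The fingers move at their own pace and stop on an object; "squeeze" is the grip in N (left out, the last holds). Time passes only in rows, so rows that do not move let the fingers close. It gives the time, the measured TCP pose, the force, the opening and the grip force at its end, in the units of the state.
- arm.get_state(): the state, without advancing time (a new reading comes with each control period).
- arm.snapshot(name): name is "scene" or "top" or "wrist"; returns the picture (420x560x3 uint8, red, green, blue); there is no depth.
- arm.get_calibration(name): a dict with "fx", "fy", "cx", "cy" (pixels), "R" (3x3) and "t" (3): a world point X has camera coordinates R X + t; the wrist camera has in their place "tool_from_camera" (4x4, takes a point from camera to tool coordinates, whose origin is the TCP and whose axes are the flange's). Camera axes: x right, y down, z forward; pixel columns grow to the right and rows downward; lengths in mm; the calibration is good to about 2 mm. A picture is of the moment at which its call begins: read the wrist's pose just before it. get_calibration takes no time and is no camera call.
- arm.job_done(): hands the job in; it is judged then, once.
The state is a dict: "t": time; "joint_pos": joint angles; "qvel": joint speeds; "effort": joint torques, N m; "tcp_pos": TCP position; "ee_rot": TCP orientation; "contact_force": force on the tool from outside, world axes, zero at the start; "torque": the same for the moment, N m; "grip_width": finger opening in mm; "grip_force": force on a finger pad.
Only numpy, scipy, OpenCV 4.12 (cv2) and the standard library are available. Lean on these libraries where they do the work, as an engineer would, in place of code of your own. Each camera call takes 0.05 s, during which the arm holds its last target. There are 200 camera calls.

## Working session

There is one attempt and no reset: what is moved stays moved. The work goes in short steps, Python scripts to look and compute and a tool call to move; the robot and the scene stay as the last step left them, time stands still between calls to the robot, and variables do not carry over. Pictures are saved under pics/ and viewed, at most 14 in all, crops included, and the job is handed in when it is done.

Besides the shell and the picture viewer there is one more tool, called after "Emit:" as name(argument=value, ...) on one line, values as JSON. apply_moves: Moves the arm, as the interface text tells. Its arguments: {"type":"object","properties":{"plan":{"type":"string"},"squeeze":{"type":"number"}},"required":["plan"]}

```bash
mkdir -p pics; python3 - <<'E'
from bench import arm
import cv2
s=arm.get_state();print(s)
for n in("scene","top"):
    im=arm.snapshot(n);cv2.imwrite(f"pics/{n}0.png",im[:,:,::-1]);c=arm.get_calibration(n);print(n,c)
print(arm.get_calibration("wrist"),arm.tcp_to_tips)
E
```

```text
{'t': 0.0, 'joint_pos': array([-1.35429094e+00,  2.91268634e-01, -1.54146771e-01,  1.12671228e+00,
       -2.06029040e-05,  1.43149394e+00]), 'qvel': array([ 0.00141158,  0.0005502 ,  0.00047571,  0.00114883, -0.00018068,
       -0.0006018 ]), 'effort': array([-2.28569725e-04, -5.37142968e+01,  3.31370080e+01,  1.60009833e-02,
        3.20228298e-05, -5.52937323e-06]), 'tcp_pos': array([ 182.78738447, -491.70112736,  255.73071451]), 'ee_rot': array([[ 9.37365427e-01,  3.48347475e-01, -3.06122462e-04],
       [ 3.48347571e-01, -9.37364545e-01,  1.29585494e-03],
       [ 1.64459454e-04, -1.32132663e-03, -9.99999114e-01]]), 'contact_force': array([0.20467223, 0.58095334, 0.64836693]), 'torque': array([-0.06896392, -0.00491283, -0.00703303]), 'grip_force': 0.0, 'grip_width': 85.47689957947779}
scene {'fx': 449.1150175180465, 'fy': 449.1150175180465, 'cx': 280.27886814121933, 'cy': 211.01565485133975, 'R': array([[-0.90809633, -0.41859948,  0.01164168],
       [-0.2284656 ,  0.47194456, -0.85151148],
       [ 0.35094803, -0.77591418, -0.5242067 ]]), 't': array([548.7694746 ,  95.21600843, 930.59134102])}
top {'fx': 420.8802957877418, 'fy': 420.8802957877418, 'cx': 277.8339581080013, 'cy': 205.28320992750687, 'R': array([[ 0.02199888, -0.99941931,  0.02602114],
       [-0.99000402, -0.02540371, -0.13873247],
       [ 0.13931294, -0.02270908, -0.98998798]]), 't': array([106.89595928, 581.06564967, 937.43371309])}
{'fx': 377.3037177706409, 'fy': 377.3037177706409, 'cx': 280.76931360072297, 'cy': 205.13940925138215, 'tool_from_camera': array([[ 5.69576158e-04, -9.49643106e-01, -3.13333124e-01,
         8.01237384e+01],
       [ 9.99999416e-01,  2.53026422e-04,  1.05092951e-03,
         2.55294125e-01],
       [-9.18726407e-04, -3.13333540e-01,  9.49642695e-01,
        -1.17813172e+02],
       [ 0.00000000e+00,  0.00000000e+00,  0.00000000e+00,
         1.00000000e+00]])} 25.0
```

View pics/scene0.png

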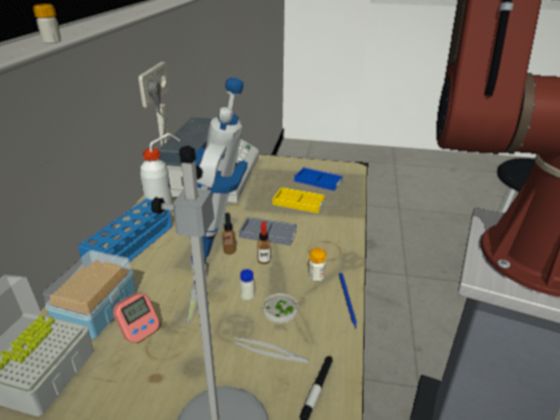

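View pics/top0.png

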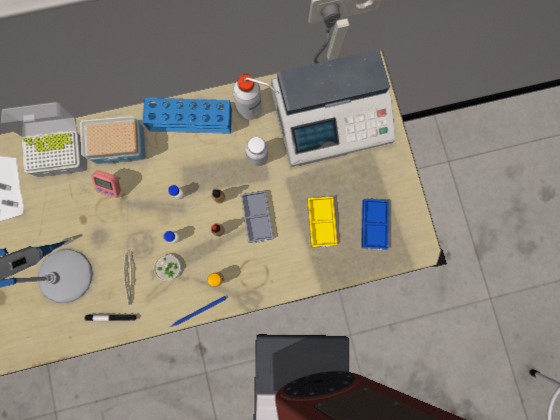

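The scene view shows the trays at about (318,179), (299,200) and (268,231), with the droppers, yellow bottle and one vial in front and the other vial behind the stand pole. In the top view the vial caps are at (175,190) and (170,237), droppers at (217,196) and (216,229), and yellow at (214,280). The tray centres are grey (257,217), yellow (322,222) and blue (376,224).

```bash
cat > h.py <<'E'
import numpy as np, cv2
from bench import arm
def cam(n,s=None):
    c=arm.get_calibration(n)
    if n=="wrist":
        T=c["tool_from_camera"];Rw=s["ee_rot"]@T[:3,:3];p=s["ee_rot"]@T[:3,3]+s["tcp_pos"]
        return c,Rw,p
    return c,c["R"].T,-c["R"].T@c["t"]
def ray(C,u,v):
    c,R,p=C; d=R@np.array([(u-c["cx"])/c["fx"],(v-c["cy"])/c["fy"],1]); return p,d/np.linalg.norm(d)
def atz(C,u,v,z):
    p,d=ray(C,u,v); return p+d*(z-p[2])/d[2]
def tri(rs):
    A=sum(np.eye(3)-np.outer(d,d) for p,d in rs);b=sum((np.eye(3)-np.outer(d,d))@p for p,d in rs)
    X=np.linalg.solve(A,b);return X,[np.linalg.norm(np.cross(X-p,d)) for p,d in rs]
def proj(C,X):
    c,R,p=C;q=R.T@(np.array(X)-p);return c["fx"]*q[0]/q[2]+c["cx"],c["fy"]*q[1]/q[2]+c["cy"]
E
python3 - <<'E'
from h import *
np.set_printoptions(precision=1,suppress=True)
C=cam("top");S=cam("scene")
for n,u,v,z in [("v1",175,190,54),("v2",170,237,54),("dk",216,194,96),("dr",215,229,96),("y",214,280,59),("grey",257,217,18),("yel",322,222,18),("blue",376,224,18),("petri",168,267,14),("wb",256,145,100),("stand",65,275,0)]:
    X=atz(C,u,v,z);print(n,X,"scene",np.array(proj(S,X)))
im=cv2.imread("pics/top0.png");c=im[170:300,140:400];cv2.imwrite("pics/topc.png",cv2.resize(c,None,fx=3,fy=3,interpolation=cv2.INTER_CUBIC))
E
```

```text
v1 [605.4 356.4  54. ] scene [200.1 253.4]
v2 [498.1 361.6  54. ] scene [249.6 270.8]
dk [591.8 257.6  96. ] scene [232.1 210.9]
dr [515.2 256.5  96. ] scene [267.1 219.8]
y [405.3 258.5  59. ] scene [319.3 250.7]
grey [552.2 168.7  18. ] scene [269.7 226.3]
yel [544.1  14.9  18. ] scene [300.1 195.8]
blue [ 542.5 -113.5   18. ] scene [319.2 174.5]
petri [431.  371.4  14. ] scene [281.5 302.5]
wb [703.4 173.4 100. ] scene [207.1 179.8]
stand [407.2 611.9   0. ] scene [222.4 429.3]
```

View pics/topc.png

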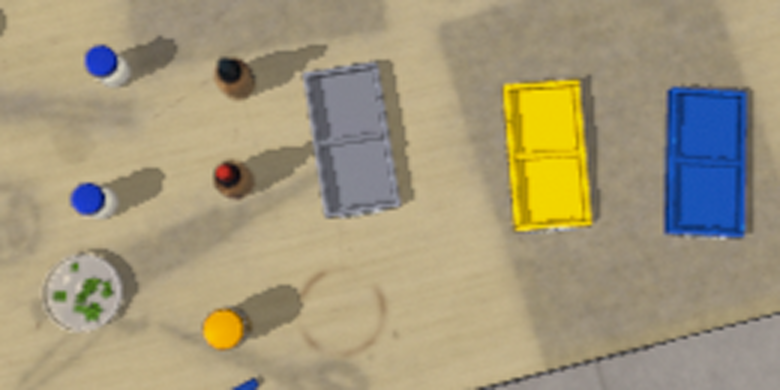

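The crop confirms the layout: vial caps at (101,61) and (88,199), droppers at (229,70) and (228,174), the yellow cap at (223,328), and the three trays with their length close to world x. Next I'll work out the move to a wrist view with yaw at 180°.

```bash
cat >> h.py <<'E'
def rows(dx,dy,n,turn=0,yaw=None):
    s=arm.get_state()
    y=np.degrees(np.arctan2(s["ee_rot"][1,0],s["ee_rot"][0,0])) if yaw is None else yaw
    for k in range(n):
        a=np.radians(y-turn/n*k); c=np.cos(a);q=np.sin(a)
        print("%.3f %.3f 0 0 0 %.2f -1;"%((dx*c+dy*q)/n/1e3,(dx*q-dy*c)/n/1e3,turn/n))
E
python3 -c "
from h import *
rows(297,542,16,-159.6)"
```

```text
0.029 -0.025 0 0 0 -9.97 -1;
0.033 -0.020 0 0 0 -9.97 -1;
0.036 -0.014 0 0 0 -9.97 -1;
0.038 -0.007 0 0 0 -9.97 -1;
0.039 -0.001 0 0 0 -9.97 -1;
0.038 0.006 0 0 0 -9.97 -1;
0.037 0.013 0 0 0 -9.97 -1;
0.034 0.019 0 0 0 -9.97 -1;
0.030 0.024 0 0 0 -9.97 -1;
0.025 0.029 0 0 0 -9.97 -1;
0.020 0.033 0 0 0 -9.97 -1;
0.014 0.036 0 0 0 -9.97 -1;
0.007 0.038 0 0 0 -9.97 -1;
0.001 0.039 0 0 0 -9.97 -1;
-0.006 0.038 0 0 0 -9.97 -1;
-0.012 0.037 0 0 0 -9.97 -1;
```

Emit:
apply_moves(plan="0.029 -0.025 0 0 0 -10 -1;0.033 -0.020 0 0 0 -10 -1;0.036 -0.014 0 0 0 -10 -1;0.038 -0.007 0 0 0 -10 -1;0.039 -0.001 0 0 0 -10 -1;0.038 0.006 0 0 0 -10 -1;0.037 0.013 0 0 0 -10 -1;0.034 0.019 0 0 0 -10 -1", squeeze=25)

```text
t: 1.1
tcp_pos: [331.8, -219.0, 256.2]
ee_rot: [[-0.186, 0.983, -0.0], [0.983, 0.186, 0.0], [0.0, -0.0, -1.0]]
contact_force: [0.5, -0.6, 0.2]
grip_width: 85.5
grip_force: 0.0
```

Emit:
apply_moves(plan="0.030 0.024 0 0 0 -10 -1;0.025 0.029 0 0 0 -10 -1;0.020 0.033 0 0 0 -10 -1;0.014 0.036 0 0 0 -10 -1;0.007 0.038 0 0 0 -10 -1;0.001 0.039 0 0 0 -10 -1;-0.006 0.038 0 0 0 -10 -1;-0.012 0.037 0 0 0 -9.5 -1;0 0 0 0 0 0 -1;0 0 0 0 0 0 -1")

```text
t: 2.35
tcp_pos: [478.1, 51.3, 256.0]
ee_rot: [[-1.0, 0.003, -0.001], [0.003, 1.0, -0.0], [0.001, -0.0, -1.0]]
contact_force: [-0.1, 0.2, -0.2]
grip_width: 85.8
grip_force: 0.0
```

```bash
cat >> h.py <<'E'
def snap(f):
    import pickle
    s=arm.get_state();im=arm.snapshot("wrist");cv2.imwrite(f"pics/{f}.png",im[:,:,::-1]);pickle.dump(cam("wrist",s),open(f"pics/{f}.pkl","wb"))
E
python3 -c "
from h import *
snap('w1')"
```

Emit:
apply_moves(plan="0 0.05 0 0 0 0 -1;0 0.05 0 0 0 0 -1;0 0.05 0 0 0 0 -1;0 0.05 0 0 0 0 -1;0 0.05 0 0 0 0 -1;0 0 0 0 0 0 -1;0 0 0 0 0 0 -1")

```text
t: 3.28
tcp_pos: [479.0, 300.4, 256.2]
ee_rot: [[-1.0, 0.003, -0.0], [0.003, 1.0, -0.001], [0.0, -0.001, -1.0]]
contact_force: [0.7, 0.2, -0.5]
grip_width: 85.4
grip_force: 0.0
```

```bash
python3 -c "
from h import *
snap('w2')"
```

```text
(no output)
```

View pics/w1.png

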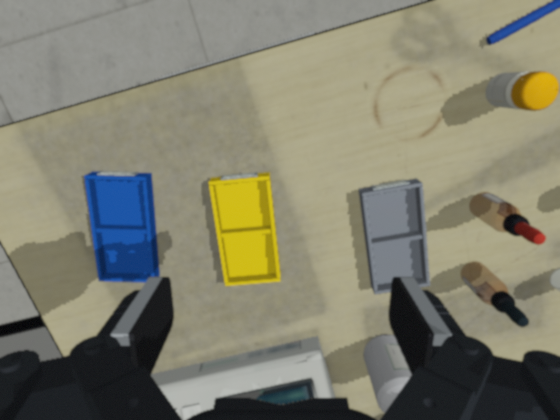

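View pics/w2.png

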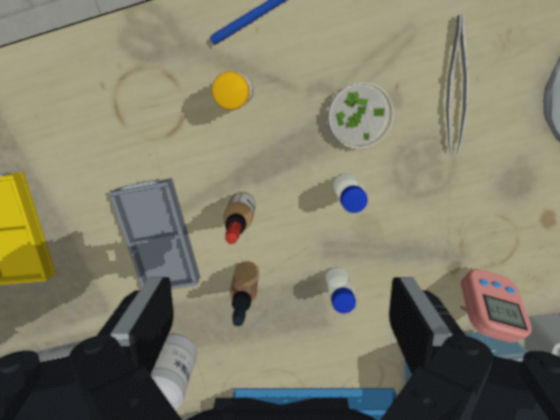

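The wrist views agree with the top view. w1 shows the blue tray around (122,228), yellow around (245,229) and grey around (394,236). w2 shows the vial caps at (353,198) and (342,299), the red bulb at (232,236), the black bulb at (239,316), the yellow cap at (231,90) and the petri dish at (361,115). Next I'll segment and triangulate.

```bash
cat > m.py <<'E'
from h import *
import pickle
np.set_printoptions(precision=1,suppress=True)
I={n:cv2.imread(f"pics/{n}.png") for n in("top0","w1","w2")}
C={"top0":cam("top"),"w1":pickle.load(open("pics/w1.pkl","rb")),"w2":pickle.load(open("pics/w2.pkl","rb"))}
H={"blue":((105,150,60),(128,255,255)),"yel":((10,150,120),(32,255,255)),"red":((0,140,80),(6,255,255)),"blk":((0,0,0),(180,255,45)),"gry":((105,15,70),(130,90,185))}
def blob(n,col,u,v,r):
    h=cv2.cvtColor(I[n],cv2.COLOR_BGR2HSV);m=cv2.inRange(h,*map(np.array,H[col]))
    w=np.zeros_like(m);cv2.circle(w,(u,v),r,255,-1);m&=w
    if r>30:m=cv2.morphologyEx(m,cv2.MORPH_CLOSE,np.ones((5,5)));m=cv2.morphologyEx(m,cv2.MORPH_OPEN,np.ones((5,5)))
    k,l,st,ce=cv2.connectedComponentsWithStats(m);i=1+np.argmax(st[1:,4])
    return ce[i],st[i],(l==i)
for nm,col,a,b in [("v1","blue",(175,190),(342,299)),("v2","blue",(170,237),(353,198)),("y","yel",(214,280),(231,90)),("dr","red",(215,227),(232,236)),("dk","blk",(216,192),(239,316))]:
    p=blob("top0",col,*a,9);q=blob("w2",col,*b,18 if col!="blk" else 10)
    X,e=tri([ray(C["top0"],*p[0]),ray(C["w2"],*q[0])]);print(nm,p[0],p[1][2:],q[0],q[1][2:],X,e)
for nm,col,a,b,w in [("blue","blue",(376,224),(122,228),"w1"),("yel","yel",(322,222),(245,229),"w1"),("grey","gry",(257,217),(394,236),"w1")]:
    P=[]
    for n,c,r in(("top0",a,33),(w,b,68)):
        m=blob(n,col,*c,r)[2].astype(np.uint8);ct=max(cv2.findContours(m,0,2)[0],key=cv2.contourArea)
        R=cv2.minAreaRect(ct);P.append(np.array(R[0]));bx=[atz(C[n],*q,18) for q in cv2.boxPoints(R)]
        L=[np.linalg.norm(bx[i]-bx[i+1]) for i in(0,1)];d=(bx[1]-bx[0]) if L[0]>L[1] else bx[2]-bx[1]
        print(nm,n,R[0],np.array(L),"yaw",np.degrees(np.arctan2(d[1],d[0])),"at18",np.mean(bx,0))
    print("tri",tri([ray(C["top0"],*P[0]),ray(C[w],*P[1])]))
E
python3 m.py
```

```text
v1 [173.4 189.9] [10 10 77] [343.1 300.2] [ 23  25 436] [607.  361.9  45.3] [np.float64(0.16322897045738435), np.float64(0.16322897045730092)]
v2 [168.9 235.7] [11 10 80] [353.6 198.9] [ 26  25 505] [501.7 366.7  42.7] [np.float64(0.11589461069261354), np.float64(0.11589461069263339)]
y [214.  279.3] [ 13  14 144] [230.8  90.1] [ 36  37 998] [406.1 259.3  52.6] [np.float64(0.635200784188285), np.float64(0.6352007841882985)]
dr [214. 227.] [ 5  5 21] [233.  232.1] [ 15  21 238] [520.2 260.1  79. ] [np.float64(1.1056483793066545), np.float64(1.105648379306584)]
dk [216.4 193.1] [ 7  7 38] [239.1 312.1] [ 12  13 117] [597.5 260.2  78.4] [np.float64(1.419063817789416), np.float64(1.4190638177894355)]
blue top0 (374.91876220703125, 223.76231384277344) [114.4  61.5] yaw -2.0248838869286816 at18 [ 543.5 -111.    18. ]
blue w1 (121.4771499633789, 226.2180633544922) [ 64.  119.8] yaw -1.7970574757231743 at18 [ 539.7 -111.    18. ]
tri (array([ 543.7, -116.4,    2.3]), [np.float64(1.6794657506809036), np.float64(1.6794657506807789)])
yel top0 (321.97589111328125, 221.21035766601562) [ 62.7 117.4] yaw -175.057506780885 at18 [546.5  15.   18. ]
yel w1 (244.39022827148438, 229.51219177246094) [ 59.7 118.9] yaw 5.508357316032121 at18 [543.4  13.7  18. ]
tri (array([548. ,  12.1,  -0.7]), [np.float64(0.4919909384845836), np.float64(0.49199093848459385)])
grey top0 (256.7635498046875, 216.16893005371094) [ 56.5 114.6] yaw -169.65167203174965 at18 [554.6 169.4  18. ]
grey w1 (396.3539123535156, 236.33078002929688) [ 58.7 119.2] yaw 13.176067541480464 at18 [551.1 168.8  18. ]
tri (array([554.2, 170.9,   6.9]), [np.float64(1.6763193300829142), np.float64(1.676319330082709)])
```

```bash
cat > m2.py <<'E'
from m import *
print("----")
print("v1",atz(C["w2"],343.1,300.2,50),"v2",atz(C["w2"],353.6,198.9,50))
for nm,col,a,b,r in [("y","yel",(536,91),(231,90),24),("dr","red",(529,230),(232,232),16),("dk","blk",(515,310),(239,312),14)]:
    p=blob("w1",col,*a,r)[0];q=blob("w2",col,*b,r)[0];print(nm,p,q,tri([ray(C["w1"],*p),ray(C["w2"],*q)]),atz(C["w2"],*q,80 if nm!="y" else 52))
for n,c in(("w1",(396.4,236.3)),("w2",(153,234))):print(n,"grey",atz(C[n],*c,16))
E
python3 m2.py | sed -n '/----/,$p'
```

```text
----
v1 [604.  360.8  50. ] v2 [499.4 365.1  50. ]
y [539.   90.2] [230.   90.3] (array([405.3, 258.9,  56. ]), [np.float64(0.25389648871588655), np.float64(0.25389648871597575)]) [405.6 258.4  52. ]
dr [530.2 232.7] [233.  232.1] (array([518.7, 259.5,  80.7]), [np.float64(0.016585032429563565), np.float64(0.016585032429550724)]) [519.  259.4  80. ]
dk [511.9 310.4] [239.9 307.3] (array([596.4, 261.9,  75.3]), [np.float64(1.0010859916596138), np.float64(1.0010859916596198)]) [592.1 262.6  80. ]
w1 grey [549.1 169.1  16. ]
w2 grey [547.3 168.4  16. ]
```

Measured positions (mm):

| Thing | x, y |
|---|---|
| v1 | (605, 361) |
| v2 | (500, 365) |
| Yellow bottle | (406, 259) |
| Red dropper | (519, 260) |
| Black dropper | (594, 261) |
| Blue tray | (541, -111), yaw -2° |
| Yellow tray | (545, 14), yaw 5.5° |
| Grey tray | (550, 169), yaw 11° |

Triangulated heights fit the text to within the calibration. I'll start with v1.

Emit:
apply_moves(plan="-0.042 0.02 0 0 0 0 -1;-0.042 0.02 0 0 0 0 -1;-0.042 0.02 0 0 0 0 -1;0 0 0.05 0 0 0 -1;0 0 0.05 0 0 0 -1;0 0 0.05 0 0 0 -1;0 0 0.04 0 0 0 -1;0 0 0.024 0 0 0 -1;0 0 0 0 0 0 -1;0 0 0 0 0 0 -1")

```text
t: 4.58
tcp_pos: [606.2, 360.5, 43.8]
ee_rot: [[-1.0, 0.003, 0.002], [0.003, 1.0, 0.001], [-0.002, 0.001, -1.0]]
contact_force: [-0.8, -0.3, 0.2]
grip_width: 85.3
grip_force: 0.0
```

Emit:
apply_moves(plan="0 0 0 0 0 0 1;0 0 0 0 0 0 1;0 0 0 0 0 0 1;0 0 0 0 0 0 1;0 0 0 0 0 0 1;0 0 0 0 0 0 1")

```text
t: 5.32
tcp_pos: [605.3, 361.3, 42.8]
ee_rot: [[-1.0, 0.002, 0.0], [0.002, 1.0, 0.0], [-0.0, 0.0, -1.0]]
contact_force: [-1.5, -1.0, 6.5]
grip_width: 26.1
grip_force: 24.5
```

Emit:
apply_moves(plan="0 0 -0.025 0 0 0 1;0 0 -0.044 0 0 0 1;0 0 -0.044 0 0 0 1;0 0 -0.044 0 0 0 1")

```text
t: 5.82
tcp_pos: [604.9, 361.1, 200.4]
ee_rot: [[-1.0, 0.002, -0.0], [0.002, 1.0, -0.0], [0.0, -0.0, -1.0]]
contact_force: [0.1, 0.2, -0.3]
grip_width: 26.2
grip_force: 24.7
```

Emit:
apply_moves(plan="0.003 -0.03 0 0 0 0 1;0.003 -0.043 0 0 0 0 1;0.003 -0.05 0 0 0 0 1;0.003 -0.05 0 0 0 0 1;0.004 -0.05 0 0 0 0 1;0.004 -0.05 0 0 0 0 1;0.004 -0.05 0 0 0 0 1;0.004 -0.05 0 0 0 0 1;0.004 -0.05 0 0 0 0 1;0.004 -0.05 0 0 0 0 1;0 0 0 0 0 0 1;0 0 0 0 0 0 1")

```text
t: 7.32
tcp_pos: [568.0, -111.4, 199.1]
ee_rot: [[-1.0, 0.002, -0.0], [0.002, 1.0, 0.001], [0.0, 0.001, -1.0]]
contact_force: [-0.5, 0.9, -0.3]
grip_width: 26.2
grip_force: 24.8
```

```bash
python3 -c "
from h import *
snap('w3')"
```

```text
(no output)
```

View pics/w3.png

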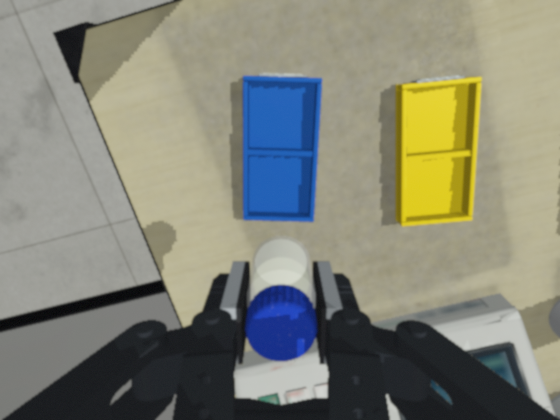

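The vial is held upright. The rim outline of the blue tray's far bay spans about (248–316, 153–218). Checking positions from this close view.

```bash
python3 - <<'E'
from h import *
import pickle
np.set_printoptions(precision=1,suppress=True)
c=pickle.load(open("pics/w3.pkl","rb"))
for n,P in(("blue",[(243,76),(321,78),(314,222),(242,219)]),("yel",[(397,85),(481,78),(474,221),(401,226)])):
    X=np.array([atz(c,*p,18) for p in P]);print(n,X,X.mean(0),np.linalg.norm(np.diff(X,axis=0),axis=1))
E
```

```text
blue [[ 484.  -140.1   18. ]
 [ 485.5  -81.6   18. ]
 [ 601.   -83.8   18. ]
 [ 598.2 -144.7   18. ]] [ 542.2 -112.5   18. ] [ 58.5 115.5  60.9]
yel [[490.6 -24.   18. ]
 [485.7  38.5  18. ]
 [600.3  51.4  18. ]
 [604.8  -9.9  18. ]] [545.4  14.   18. ] [ 62.8 115.3  61.4]
```

Emit:
apply_moves(plan="-0.002 -0.002 0.045 0 0 0 1;0 0 0.045 0 0 0 1;0 0 0.04 0 0 0 1;0 0 0.015 0 0 0 1;0 0 0.005 0 0 0 1;0 0 0 0 0 0 1;0 0 0 0 0 0 1")

```text
t: 8.25
tcp_pos: [571.2, -114.0, 50.6]
ee_rot: [[-1.0, 0.002, 0.002], [0.002, 1.0, -0.001], [-0.002, -0.001, -1.0]]
contact_force: [-0.2, -0.0, 0.3]
grip_width: 26.6
grip_force: 24.8
```

Emit:
apply_moves(plan="0 0 0.001 0 0 0 1;0 0 0.001 0 0 0 1;0 0 0 0 0 0 1")

```text
t: 8.62
tcp_pos: [570.1, -113.8, 47.3]
ee_rot: [[-1.0, 0.002, -0.0], [0.002, 1.0, -0.0], [0.0, -0.0, -1.0]]
contact_force: [0.5, 1.0, -0.2]
grip_width: 26.0
grip_force: 24.8
```

Emit:
apply_moves(plan="0 0 0.001 0 0 0 1;0 0 0 0 0 0 1;0 0 0 0 0 0 1")

```text
t: 9.0
tcp_pos: [570.3, -113.8, 46.7]
ee_rot: [[-1.0, 0.002, 0.0], [0.002, 1.0, -0.0], [-0.0, -0.0, -1.0]]
contact_force: [-1.3, 0.3, 4.8]
grip_width: 25.9
grip_force: 25.4
```

Contact on the floor at 4.8 N. Releasing and going to v2.

Emit:
apply_moves(plan="0 0 0 0 0 0 -1;0 0 0 0 0 0 -1;0 0 0 0 0 0 -1;0 0 0 0 0 0 -1;0 0 -0.03 0 0 0 -1;0 0 -0.04 0 0 0 -1;0 0 -0.04 0 0 0 -1;0 0 -0.043 0 0 0 -1")

```text
t: 10.0
tcp_pos: [569.9, -113.7, 200.5]
ee_rot: [[-1.0, 0.002, -0.0], [0.002, 1.0, 0.0], [0.0, 0.0, -1.0]]
contact_force: [-0.1, -0.1, -0.1]
grip_width: 85.1
grip_force: 0.0
```

Emit:
apply_moves(plan="0.007 0.04 0 0 0 0 -1;0.007 0.049 0 0 0 0 -1;0.007 0.049 0 0 0 0 -1;0.007 0.049 0 0 0 0 -1;0.007 0.049 0 0 0 0 -1;0.007 0.049 0 0 0 0 -1;0.007 0.049 0 0 0 0 -1;0.007 0.049 0 0 0 0 -1;0.007 0.049 0 0 0 0 -1;0.007 0.047 0 0 0 0 -1;0 0 0 0 0 0 -1;0 0 0 0 0 0 -1")

```text
t: 11.5
tcp_pos: [500.9, 365.1, 199.0]
ee_rot: [[-1.0, 0.002, -0.0], [0.002, 1.0, -0.001], [0.0, -0.001, -1.0]]
contact_force: [1.0, -1.3, 0.7]
grip_width: 85.3
grip_force: 0.0
```

Emit:
apply_moves(plan="0 0 0.05 0 0 0 -1;0 0 0.05 0 0 0 -1;0 0 0.035 0 0 0 -1;0 0 0.022 0 0 0 -1;0 0 0 0 0 0 -1;0 0 0 0 0 0 1;0 0 0 0 0 0 1;0 0 0 0 0 0 1;0 0 0 0 0 0 1;0 0 0 0 0 0 1;0 0 0 0 0 0 1;0 0 0 0 0 0 1")

```text
t: 13.0
tcp_pos: [501.6, 365.6, 43.2]
ee_rot: [[-1.0, 0.002, 0.001], [0.002, 1.0, 0.0], [-0.001, 0.0, -1.0]]
contact_force: [-0.5, -1.5, 5.7]
grip_width: 26.1
grip_force: 24.3
```

Emit:
apply_moves(plan="0 0 -0.025 0 0 0 1;0 0 -0.044 0 0 0 1;0 0 -0.044 0 0 0 1;0 0 -0.044 0 0 0 1;0 0 0 0 0 0 1")

```text
t: 13.62
tcp_pos: [502.9, 366.5, 203.2]
ee_rot: [[-1.0, 0.002, 0.006], [0.002, 1.0, 0.003], [-0.006, 0.003, -1.0]]
contact_force: [0.0, -0.4, -0.4]
grip_width: 26.4
grip_force: 24.8
```

Emit:
apply_moves(plan="-0.0013 -0.035 0 0 0 0 1;-0.0013 -0.049 0 0 0 0 1;-0.0013 -0.049 0 0 0 0 1;-0.0013 -0.049 0 0 0 0 1;-0.0013 -0.05 0 0 0 0 1;-0.0013 -0.05 0 0 0 0 1;-0.0013 -0.05 0 0 0 0 1;-0.0013 -0.05 0 0 0 0 1;-0.0013 -0.05 0 0 0 0 1;-0.0013 -0.045 0 0 0 0 1;0 0 0 0 0 0 1;0 0 0 0 0 0 1")

```text
t: 15.12
tcp_pos: [512.6, -111.3, 198.5]
ee_rot: [[-1.0, 0.003, -0.001], [0.003, 1.0, 0.001], [0.001, 0.001, -1.0]]
contact_force: [0.1, 0.6, 0.1]
grip_width: 26.3
grip_force: 24.9
```

Emit:
apply_moves(plan="0 0 0.045 0 0 0 1;0 0 0.045 0 0 0 1;0 0 0.04 0 0 0 1;0 0 0.015 0 0 0 1;0 0 0.004 0 0 0 1;0 0 0 0 0 0 1;0 0 0 0 0 0 1;0 0 0 0 0 0 1")

```text
t: 16.12
tcp_pos: [513.8, -111.9, 51.1]
ee_rot: [[-1.0, 0.002, 0.001], [0.002, 1.0, -0.001], [-0.001, -0.0, -1.0]]
contact_force: [-1.0, 0.5, 0.9]
grip_width: 26.1
grip_force: 24.9
```

Emit:
apply_moves(plan="0 0 0.001 0 0 0 1;0 0 0.001 0 0 0 1;0 0 0.001 0 0 0 1;0 0 0 0 0 0 1;0 0 0 0 0 0 1")

```text
t: 16.75
tcp_pos: [513.1, -111.7, 47.2]
ee_rot: [[-1.0, 0.002, -0.0], [0.002, 1.0, 0.0], [0.0, 0.0, -1.0]]
contact_force: [0.9, -0.4, -0.7]
grip_width: 26.2
grip_force: 24.9
```

Emit:
apply_moves(plan="0 0 0.001 0 0 0 1;0 0 0 0 0 0 1;0 0 0 0 0 0 1")

```text
t: 17.12
tcp_pos: [513.3, -111.7, 47.1]
ee_rot: [[-1.0, 0.002, 0.0], [0.002, 1.0, -0.0], [-0.0, -0.0, -1.0]]
contact_force: [-2.4, 1.8, 11.8]
grip_width: 26.3
grip_force: 26.1
```

Emit:
apply_moves(plan="0 0 0 0 0 0 -1;0 0 0 0 0 0 -1;0 0 0 0 0 0 -1;0 0 0 0 0 0 -1;0 0 -0.03 0 0 0 -1;0 0 -0.04 0 0 0 -1;0 0 -0.04 0 0 0 -1;0 0 -0.043 0 0 0 -1")

```text
t: 18.12
tcp_pos: [512.9, -111.6, 200.5]
ee_rot: [[-1.0, 0.002, -0.0], [0.002, 1.0, 0.0], [0.0, 0.0, -1.0]]
contact_force: [1.0, -0.6, 0.5]
grip_width: 85.5
grip_force: 0.0
```

Emit:
apply_moves(plan="0.013 0.04 0 0 0 0 -1;0.014 0.048 0 0 0 0 -1;0.013 0.048 0 0 0 0 -1;0.014 0.048 0 0 0 0 -1;0.013 0.048 0 0 0 0 -1;0.014 0.048 0 0 0 0 -1;0.013 0.048 0 0 0 0 -1;0.013 0.043 0 0 0 0 -1;0 0 0 0 0 0 -1;0 0 0 0 0 0 -1")

```text
t: 19.38
tcp_pos: [406.8, 259.3, 199.2]
ee_rot: [[-1.0, 0.001, -0.0], [0.001, 1.0, -0.0], [0.0, -0.0, -1.0]]
contact_force: [0.7, -0.1, 0.1]
grip_width: 85.1
grip_force: 0.0
```

Emit:
apply_moves(plan="0 0 0.05 0 0 0 -1;0 0 0.05 0 0 0 -1;0 0 0.033 0 0 0 -1;0 0 0.022 0 0 0 -1;0 0 0 0 0 0 -1;0 0 0 0 0 0 1;0 0 0 0 0 0 1;0 0 0 0 0 0 1;0 0 0 0 0 0 1;0 0 0 0 0 0 1;0 0 0 0 0 0 1;0 0 0 0 0 0 1")

```text
t: 20.88
tcp_pos: [407.5, 259.7, 45.1]
ee_rot: [[-1.0, 0.002, 0.001], [0.002, 1.0, 0.0], [-0.001, 0.0, -1.0]]
contact_force: [-1.0, -1.4, 7.5]
grip_width: 30.2
grip_force: 24.3
```

Emit:
apply_moves(plan="0 0 -0.025 0 0 0 1;0 0 -0.042 0 0 0 1;0 0 -0.044 0 0 0 1;0 0 -0.044 0 0 0 1;0 0 0 0 0 0 1;0 0 0 0 0 0 1", squeeze=30)

```text
t: 21.62
tcp_pos: [406.6, 259.5, 199.0]
ee_rot: [[-1.0, 0.002, -0.0], [0.002, 1.0, -0.0], [0.0, -0.0, -1.0]]
contact_force: [-0.7, 0.5, -0.8]
grip_width: 29.9
grip_force: 29.8
```

Emit:
apply_moves(plan="-0.018 -0.03 0 0 0 0 1;-0.018 -0.042 0 0 0 0 1;-0.018 -0.045 0 0 0 0 1;-0.019 -0.045 0 0 0 0 1;-0.019 -0.045 0 0 0 0 1;-0.019 -0.041 0 0 0 0 1;0 0 0 0 0 0 1;0 0 0 0 0 0 1")

```text
t: 22.62
tcp_pos: [516.4, 11.6, 198.1]
ee_rot: [[-1.0, 0.002, -0.003], [0.002, 1.0, 0.001], [0.003, 0.001, -1.0]]
contact_force: [-0.3, -0.3, -0.7]
grip_width: 30.2
grip_force: 30.0
```

Emit:
apply_moves(plan="0 0 0.045 0 0 0 1;0 0 0.045 0 0 0 1;0 0 0.04 0 0 0 1;0 0 0.014 0 0 0 1;0 0 0.003 0 0 0 1;0 0 0.001 0 0 0 1;0 0 0 0 0 0 1;0 0 0 0 0 0 1;0 0 0 0 0 0 1;0 0 0 0 0 0 1")

```text
t: 23.88
tcp_pos: [517.5, 11.3, 51.5]
ee_rot: [[-1.0, 0.002, 0.0], [0.002, 1.0, -0.0], [-0.0, -0.0, -1.0]]
contact_force: [-0.2, -0.6, -0.2]
grip_width: 30.3
grip_force: 30.0
```

Emit:
apply_moves(plan="0 0 0.001 0 0 0 1;0 0 0.001 0 0 0 1;0 0 0 0 0 0 1;0 0 0 0 0 0 1")

```text
t: 24.38
tcp_pos: [517.4, 11.3, 49.3]
ee_rot: [[-1.0, 0.002, -0.0], [0.002, 1.0, 0.0], [0.0, 0.0, -1.0]]
contact_force: [0.7, -0.3, -0.2]
grip_width: 30.3
grip_force: 30.0
```

Emit:
apply_moves(plan="0 0 0.001 0 0 0 1;0 0 0 0 0 0 1;0 0 0 0 0 0 1")

```text
t: 24.75
tcp_pos: [517.5, 11.3, 49.1]
ee_rot: [[-1.0, 0.002, 0.0], [0.002, 1.0, -0.0], [-0.0, -0.0, -1.0]]
contact_force: [-4.8, 0.1, 11.7]
grip_width: 30.5
grip_force: 31.2
```

Emit:
apply_moves(plan="0 0 0 0 0 0 -1;0 0 0 0 0 0 -1;0 0 0 0 0 0 -1;0 0 0 0 0 0 -1;0 0 -0.03 0 0 0 -1;0 0 -0.04 0 0 0 -1;0 0 -0.04 0 0 0 -1;0 0 -0.041 0 0 0 -1")

```text
t: 25.75
tcp_pos: [517.2, 11.3, 200.6]
ee_rot: [[-1.0, 0.002, -0.0], [0.002, 1.0, 0.0], [0.0, 0.0, -1.0]]
contact_force: [1.4, 0.1, 0.2]
grip_width: 85.2
grip_force: 0.0
```

Emit:
apply_moves(plan="-0.013 0.035 0 0 0 0 -1;-0.013 0.043 0 0 0 0 -1;-0.013 0.043 0 0 0 0 -1;-0.013 0.043 0 0 0 0 -1;-0.013 0.043 0 0 0 0 -1;-0.011 0.043 0 0 0 0 -1;0 0 0 0 0 0 -1;0 0 0 0 0 0 -1;0 0 0 0 0 0 -1")

```text
t: 26.88
tcp_pos: [593.8, 260.2, 199.4]
ee_rot: [[-1.0, 0.003, -0.0], [0.003, 1.0, -0.0], [0.0, -0.0, -1.0]]
contact_force: [-0.2, -0.1, 0.9]
grip_width: 85.5
grip_force: 0.0
```

```bash
python3 -c "
from h import *
snap('w4')"
```

```text
(no output)
```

View pics/w4.png

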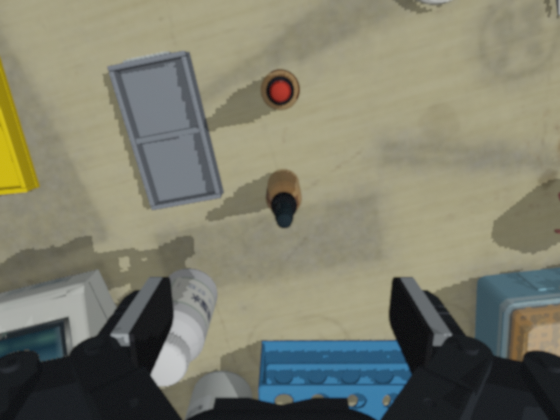

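The black bulb is at (285,220), red at (280,91) and grey tray corners at about (109,67), (187,53), (222,194) and (152,208). The white bottle and balance are clear of the fingers.

```bash
python3 - <<'E'
from h import *
import pickle
np.set_printoptions(precision=1,suppress=True)
c=pickle.load(open("pics/w4.pkl","rb"));w2=pickle.load(open("pics/w2.pkl","rb"))
print("k",atz(c,285,220,93),atz(c,284,203,66),"r",atz(c,280.5,91,95),"wb",atz(c,170,362,100))
print(tri([ray(c,280.5,91),ray(w2,231,240)]),tri([ray(c,285,223),ray(w2,238,322)]))
X=np.array([atz(c,*p,18) for p in [(109,67),(187,53),(222,194),(152,208)]]);print(X,X.mean(0),np.linalg.norm(np.diff(X,axis=0),axis=1))
E
```

```text
k [597.  262.3  93. ] [594.4 261.9  66. ] r [518.7 259.7  95. ] wb [700.7 181.6 100. ]
(array([518.7, 259.8,  97.3]), [np.float64(0.1497838604065885), np.float64(0.14978386040668618)]) (array([599.4, 262.1,  91.8]), [np.float64(0.25546476103560267), np.float64(0.2554647610354169)])
[[503.1 131.8  18. ]
 [493.6 190.7  18. ]
 [602.  210.9  18. ]
 [614.1 151.7  18. ]] [553.2 171.3  18. ] [ 59.7 110.3  60.5]
```

Emit:
apply_moves(plan="-0.002 0.0015 0 0 0 0 -1;0 0 0.045 0 0 0 -1;0 0 0.045 0 0 0 -1;0 0 0.034 0 0 0 -1;0 0 0.02 0 0 0 -1;0 0 0 0 0 0 -1;0 0 0 0 0 0 1;0 0 0 0 0 0 1;0 0 0 0 0 0 1;0 0 0 0 0 0 1;0 0 0 0 0 0 1;0 0 0 0 0 0 1")

```text
t: 28.42
tcp_pos: [596.4, 262.7, 56.1]
ee_rot: [[-1.0, 0.002, 0.001], [0.002, 1.0, 0.0], [-0.001, 0.0, -1.0]]
contact_force: [-0.5, -0.9, 6.5]
grip_width: 26.6
grip_force: 29.9
```

Emit:
apply_moves(plan="0 0 0 0 0 0 1;0 0 -0.025 0 0 0 1;0 0 -0.04 0 0 0 1;0 0 -0.04 0 0 0 1;0 0 -0.04 0 0 0 1;0 0 0 0 0 0 1;0 0 0 0 0 0 1")

```text
t: 29.3
tcp_pos: [595.5, 262.6, 199.6]
ee_rot: [[-1.0, 0.002, -0.001], [0.002, 1.0, -0.0], [0.001, -0.0, -1.0]]
contact_force: [0.9, -0.1, -1.8]
grip_width: 27.0
grip_force: 29.7
```

Emit:
apply_moves(plan="0.005 -0.025 0 0 0 0 1;0.006 -0.037 0 0 0 0 1;0.005 -0.025 0 0 0 0 1;0 0 0.04 0 0 0 1;0 0 0.045 0 0 0 1;0 0 0.035 0 0 0 1;0 0 0.014 0 0 0 1;0 0 0.003 0 0 0 1;0 0 0.001 0 0 0 1;0 0 0 0 0 0 1;0 0 0 0 0 0 1;0 0 0 0 0 0 1")

```text
t: 30.8
tcp_pos: [580.0, 175.7, 62.8]
ee_rot: [[-1.0, 0.002, 0.001], [0.002, 1.0, 0.0], [-0.001, 0.0, -1.0]]
contact_force: [-0.8, 0.6, -1.5]
grip_width: 26.7
grip_force: 29.7
```

Emit:
apply_moves(plan="0 0 0 0 0 0 1;0 0 0.001 0 0 0 1;0 0 0 0 0 0 1;0 0 0 0 0 0 1")

```text
t: 31.3
tcp_pos: [579.7, 175.7, 61.2]
ee_rot: [[-1.0, 0.002, -0.0], [0.002, 1.0, -0.0], [0.0, -0.0, -1.0]]
contact_force: [0.1, 0.5, -0.2]
grip_width: 26.3
grip_force: 29.7
```

Emit:
apply_moves(plan="0 0 0.001 0 0 0 1;0 0 0 0 0 0 1;0 0 0 0 0 0 1;0 0 0 0 0 0 1")

```text
t: 31.8
tcp_pos: [579.7, 175.7, 60.3]
ee_rot: [[-1.0, 0.002, -0.0], [0.002, 1.0, 0.0], [0.0, 0.0, -1.0]]
contact_force: [-0.4, 0.2, 0.5]
grip_width: 26.8
grip_force: 29.8
```

Emit:
apply_moves(plan="0 0 0.001 0 0 0 1;0 0 0 0 0 0 1;0 0 0 0 0 0 1;0 0 0 0 0 0 1")

```text
t: 32.3
tcp_pos: [580.0, 175.7, 60.1]
ee_rot: [[-1.0, 0.002, 0.001], [0.002, 1.0, 0.0], [-0.001, 0.0, -1.0]]
contact_force: [-2.8, -1.6, 7.4]
grip_width: 26.5
grip_force: 30.7
```

Emit:
apply_moves(plan="0 0 0 0 0 0 -1;0 0 0 0 0 0 -1;0 0 0 0 0 0 -1;0 0 0 0 0 0 -1;0 0 -0.03 0 0 0 -1;0 0 -0.035 0 0 0 -1;0 0 -0.04 0 0 0 -1;0 0 -0.035 0 0 0 -1;0.03 0.042 0 0 0 0 -1;0.031 0.042 0 0 0 0 -1;0 0 0 0 0 0 -1;0 0 0 0 0 0 -1")

```text
t: 33.8
tcp_pos: [519.1, 259.8, 199.4]
ee_rot: [[-1.0, 0.001, 0.0], [0.001, 1.0, -0.0], [-0.0, -0.0, -1.0]]
contact_force: [0.3, -0.9, 0.2]
grip_width: 85.5
grip_force: 0.0
```

Emit:
apply_moves(plan="0 0 0.045 0 0 0 -1;0 0 0.045 0 0 0 -1;0 0 0.034 0 0 0 -1;0 0 0.02 0 0 0 -1;0 0 0 0 0 0 -1;0 0 0 0 0 0 1;0 0 0 0 0 0 1;0 0 0 0 0 0 1;0 0 0 0 0 0 1;0 0 0 0 0 0 1;0 0 0 0 0 0 1;0 0 0 0 0 0 1")

```text
t: 35.3
tcp_pos: [519.4, 259.9, 56.1]
ee_rot: [[-1.0, 0.002, 0.001], [0.002, 1.0, 0.0], [-0.001, 0.0, -1.0]]
contact_force: [-0.4, -1.4, 6.0]
grip_width: 26.6
grip_force: 29.2
```

Emit:
apply_moves(plan="0 0 0 0 0 0 1;0 0 -0.025 0 0 0 1;0 0 -0.04 0 0 0 1;0 0 -0.04 0 0 0 1;0 0 -0.04 0 0 0 1;0 0 0 0 0 0 1;0 0 0 0 0 0 1")

```text
t: 36.17
tcp_pos: [518.6, 259.8, 199.8]
ee_rot: [[-1.0, 0.002, -0.001], [0.002, 1.0, -0.0], [0.001, -0.0, -1.0]]
contact_force: [0.2, -0.2, -1.7]
grip_width: 26.6
grip_force: 29.7
```

```bash
python3 -c "
from h import *
snap('w5')"
```

```text
(no output)
```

View pics/w5.png

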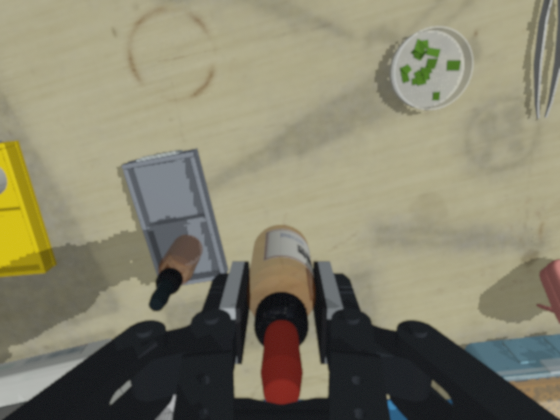

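The black dropper stands in the far bay at (185,262) and the red one is held upright. The near bay at (170,187) is free, so I'll place red there.

Emit:
apply_moves(plan="-0.002 -0.027 0 0 0 0 1;-0.002 -0.04 0 0 0 0 1;-0.002 -0.027 0 0 0 0 1;0 0 0.04 0 0 0 1;0 0 0.045 0 0 0 1;0 0 0.035 0 0 0 1;0 0 0.014 0 0 0 1;0 0 0.003 0 0 0 1;0 0 0.001 0 0 0 1;0 0 0 0 0 0 1;0 0 0 0 0 0 1;0 0 0 0 0 0 1")

```text
t: 37.72
tcp_pos: [525.0, 165.9, 62.8]
ee_rot: [[-1.0, 0.002, 0.001], [0.002, 1.0, 0.0], [-0.001, 0.0, -1.0]]
contact_force: [0.3, -0.4, -1.0]
grip_width: 26.7
grip_force: 29.8
```

Emit:
apply_moves(plan="0 0 0.001 0 0 0 1;0 0 0.001 0 0 0 1;0 0 0 0 0 0 1;0 0 0 0 0 0 1;0 0 0 0 0 0 1")

```text
t: 38.35
tcp_pos: [524.7, 165.8, 60.3]
ee_rot: [[-1.0, 0.002, -0.0], [0.002, 1.0, 0.0], [0.0, 0.0, -1.0]]
contact_force: [0.2, -0.0, -2.1]
grip_width: 26.6
grip_force: 29.9
```

Emit:
apply_moves(plan="0 0 0.001 0 0 0 1;0 0 0 0 0 0 1;0 0 0 0 0 0 1;0 0 0 0 0 0 1")

```text
t: 38.85
tcp_pos: [524.9, 165.8, 60.1]
ee_rot: [[-1.0, 0.002, 0.001], [0.002, 1.0, 0.0], [-0.001, 0.0, -1.0]]
contact_force: [-3.5, -0.5, 9.7]
grip_width: 26.6
grip_force: 30.8
```

Contact. I'll release, rise, then move to where all the trays are in view.

Emit:
apply_moves(plan="0 0 0 0 0 0 -1;0 0 0 0 0 0 -1;0 0 0 0 0 0 -1;0 0 0 0 0 0 -1;0 0 -0.03 0 0 0 -1;0 0 -0.035 0 0 0 -1;0 0 -0.04 0 0 0 -1;0 0 -0.045 0 0 0 -1;0 0 -0.04 0 0 0 -1")

```text
t: 39.98
tcp_pos: [524.7, 165.8, 251.0]
ee_rot: [[-1.0, 0.002, 0.001], [0.002, 1.0, 0.0], [-0.001, 0.0, -1.0]]
contact_force: [0.5, 0.0, -0.0]
grip_width: 85.4
grip_force: 0.0
```

Emit:
apply_moves(plan="0.02 -0.045 0 0 0 0 -1;0.02 -0.045 0 0 0 0 -1;0.02 -0.045 0 0 0 0 -1;0 0 0 0 0 0 -1;0 0 0 0 0 0 -1")

```text
t: 40.6
tcp_pos: [464.7, 31.0, 249.5]
ee_rot: [[-1.0, 0.003, 0.001], [0.003, 1.0, 0.0], [-0.001, 0.0, -1.0]]
contact_force: [-0.3, 0.4, -0.2]
grip_width: 85.6
grip_force: 0.0
```

```bash
python3 -c "
from h import *
snap('w6')
im=arm.snapshot('scene');cv2.imwrite('pics/s6.png',cv2.resize(im[140:330,180:390,::-1],None,fx=3,fy=3,interpolation=2))"
```

```text
(no output)
```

View pics/w6.png

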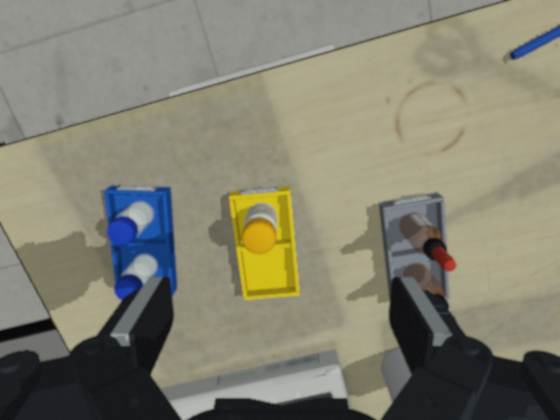

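View pics/s6.png

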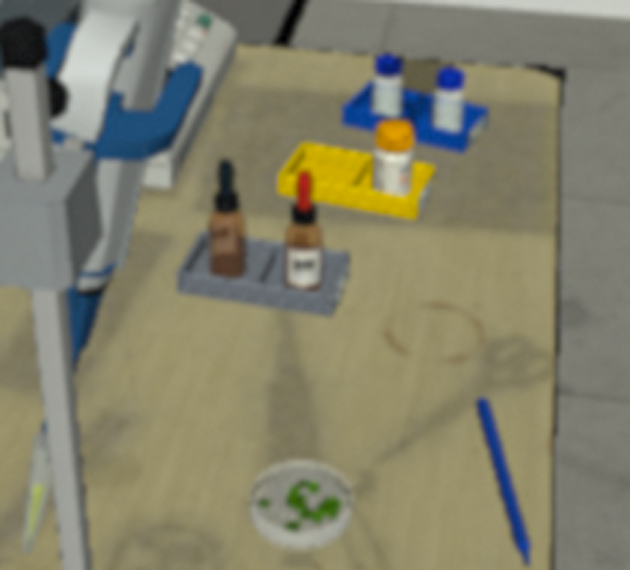

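All five containers stand upright in their bays: vials at crop (388,88) and (449,102), yellow at (394,160), droppers at (227,220) and (303,235). The petri dish is unmoved at (300,503). Handing in.

```bash
python3 -c "
from bench import arm
print(arm.job_done())"
```

```text
the job is handed in; nothing more can be done
None
```

Job handed in at about 41 s: the final camera views showed all five containers upright in their bays, each set down under light contact, and I never touched the petri dish or white bottle; the hand-in returned no verdict.

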